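# Clamp a square tube with a click-off clamp

## Task

Make the steel tube ready for welding: push it gently along the channel of the clamping fixture until its end sits fully against the end stop, then turn the winged knob on top of the clamp clockwise until it slips and clicks, and stop there: one click is enough, two at most. Leave the tube home and clamped, let go, and do not disturb the other things on the table.

Things in the scene. Friction and masses are not known exactly. Their poses are not given: they have to be found in the camera images.
- fixture: Steel clamping fixture bolted to the table (position and yaw vary). Origin: on the table, in the middle of the channel, z up. Base plate 130 x 260 mm (y from -155 to 105 mm), 12 mm thick. The channel runs along the fixture's own y between two rails with inner faces at x = +-21.5 mm, their tops 22 mm above the table, y from -130 to 70 mm.
- clamp: The clamp on the fixture. Origin: on the table under the knob's axis, fixture (0, 25, 0) mm, same axes. Its arm, 36 mm wide in y, fills 77 to 95 mm above the table, from x = -26 mm to a 24 x 36 mm post at x = 38 to 62 mm. Under the arm hangs a brass pad, 28 mm in diameter, 2 to 8.5 mm above the tube (varies, adjustable foot); it goes down 20 mm per turn and presses the tube; it stays when let go.
- stop: End stop: steel block 60 x 18 x 34 mm closing the +y end of the channel. Origin: centre of the lower edge of the face that the tube meets, i.e. fixture frame (0, 70, 12) mm; the face looks to the fixture's -y. Fixed to the fixture, same axes.
- tube: The workpiece: bare steel square tube, 40 x 40 mm, 3 mm wall, 140 mm long, 0.3 to 0.6 kg, lying in the channel, 30 to 55 mm short of the stop. Origin: centre of its underside; y along its length, toward the stop. Its outer end is 70 mm from the origin along -y. Fully home its origin is 70 mm from the stop's origin.
- knob_grip (a point): Point on the vertical axis of the clamp knob at gripping height, 131 mm above the table (fixture x = 0, y = 25 mm). To hold, the knob has an upright aluminium wing, 44 mm long, 13 mm thick, its top 143 mm above the table. The point's x runs along the wing, z up. The knob stays at its height. It needs 0.6 to 2.7 rad clockwise (seen from above) until the pad meets the tube, maybe several grasps.
- knob_drum (a point): Centre of the top of the knob's drum (40 mm in diameter, 100 to 109 mm above the table), under the wing; turns with the knob. Turning drives the screw at about 0.16 N m; from when the pad meets the tube it rises within some 0.6 rad to about 0.35 N m, then the knob slips on the screw: the torque sinks to about 0.22 N m and snaps up at the click, every 20 degrees (0.35 rad) of slip.
- screw_mark (a point): On the steel collar, 52 mm in diameter, just under the knob drum, on the same axis, 99.5 mm above the table; the collar turns with the screw, x along its scribed line. At the start its x agrees with that of the knob; the angle between the two x axes is how far the knob has slipped on the screw.
- wrench: Open spanner lying beside the fixture; leave alone.
- offcut: Short offcut of 30 mm square tube, 70 mm long, lying beyond the fixture; leave alone.
- angle_iron: Piece of angle iron, 120 mm long; leave alone.
- hammer: Hammer; leave alone.
- brush: Brush; leave alone.
- spray: Grey can, 60 mm in diameter, 160 mm tall; leave alone.
Things that resemble listed ones, but are neither listed nor needed, are in the scene too. Leave any red look-alike of the tube alone.

How it is judged:
By the outcome, as a careful person would: the job done as asked, in the order asked, and still so for the second after the job is handed in, with the robot touching nothing.
It also fails if it takes over 72 s, if anything falls off the work surface, if the arm or the gripper's body presses on something with over 40 N, if the wrist force passes 120 N, or if a joint passes its speed limit or range.

## Robot

A 6-joint arm with a two-finger parallel gripper is mounted at the origin on the work surface. World frame = base frame: x ahead of the robot, y to its left, z up, the work surface at z = 0. Lengths are in mm, angles in rad, forces in N, time in s.
With the tool pointing down it reaches from about 325 to 775 mm from the base axis. Payload 5.5 kg.
Tool frame: the origin (TCP) lies at the very end of the fingers, on their centre line; the grasp point (between the pads) lies 19 mm behind it; y points along the fingers, x is the direction in which the jaws open and shut, and the axes are right-handed (so a half turn about y gives the same grasp; the last joint's range is limited). The gripper opens to 85 mm and grips with 20 to 120 N. Pads are 22 mm wide; open, the fingers measure 114 mm over their backs; the gripper's body (76 mm by 85 mm) begins 54 mm behind the grasp point. The pads swing forward as they close: fully open they stand 13 mm farther back than shut.
Start: joints at [1.206, 0.091, 1.231, -0, 1.82, -0.057], TCP at [181.782, 571.814, 231.275] pointing down, gripper open.
Joint ranges: [-2.87, 2.87], [-0.86, 2.18], [0.17, 2.46], [-1.51, 4.65], [0.06, 2.69], [-2.65, 2.65]. Speed limits (rad/s): [2.57, 2.57, 3.01, 3.14, 3.14, 3.14].

## Interface

Orientations are given as a rotation vector (axis times angle).
In Python, from workcell import arm gives the robot as it stands. The module is installed in compiled form; this text tells all that it offers.
- The arm moves only by the tool apply_moves, never from a script. Its argument "increments" is a list that holds one entry, the list of rows, each a list of 5 numbers: the shift along the tool's x, y, z in m, then the turn about the tool's y in degrees, then the finger opening in m, from 0 to 0.0854. In form: [[[x, y, z, twist, gripper], ...]]. A call has exactly 10 rows; each row is the pose to reach, as a shift and turn from the pose measured when the call began, along the tool's axes at that moment; what a row does not reach only later rows make up. A row lasts 1/8 s, in which the tool goes at most 62.5 mm and 10.7 degrees, less where a joint would pass 70% of its speed; a pose out of reach is approached as far as the arm can. A call with a gripper value outside its range is refused whole. The fingers move at their own pace and stop on an object; the grip force is fixed at half the most. Time passes only in rows, so rows that repeat a pose let the fingers close, or fill a call up. It gives the time, the measured TCP pose, the force and the opening at its end, in the units of the state.
- arm.sense(): the state, without advancing time (a new reading comes with each control period).
- arm.snapshot(name): name is "scene" or "top" or "wrist"; returns a dict with "image" (400x640x3 uint8, red, green, blue), "K" (3x3 intrinsics, pixels), "distortion" ([k1, k2, p1, p2, k3] as OpenCV has them; the pictures are not rectified), "R" (3x3) and "t" (3): a world point X has camera coordinates R X + t. Camera axes: x right, y down, z forward; pixel columns grow to the right and rows downward; lengths in mm; the calibration is good to about 2 mm. A picture is of the moment at which its call begins. There is no depth.
- arm.finish_job(): hands the job in, once; it reports no verdict.
The state is a dict: "time_s": time; "q": joint angles; "joint_vel": joint speeds; "joint_torque": joint torques, N m; "tool_pos": TCP position; "eef_rot": TCP orientation; "force": force on the tool from outside, world axes, zero at the start; "moment": the same for the moment, N m; "width": finger opening in mm.
Only numpy, scipy, OpenCV 4.12 (cv2) and the standard library are available. Lean on these libraries where they do the work, as an engineer would, in place of code of your own. Each camera call takes 0.05 s, during which the arm holds its last target. There are 200 camera calls.

## Working session

There is one attempt and no reset: what is moved stays moved. The work goes in short steps, Python scripts to look and compute and a tool call to move; the robot and the scene stay as the last step left them, time stands still between calls to the robot, and variables do not carry over. Pictures are saved under pics/ and viewed, about 8 in all and at most 12, crops included, and the job is handed in when it is done.

Besides the shell and the picture viewer there is one more tool, called after ">>>" as name(argument=value, ...) on one line, values as JSON. apply_moves: Moves the arm, as the interface text tells. Its arguments: {"type":"object","properties":{"increments":{"type":"array","items":{"type":"array","items":{"type":"array","items":{"type":"number"}}}}},"required":["increments"]}

```bash
mkdir -p pics; cat > h.py <<'E'
import numpy as np, cv2
from workcell import arm
from scipy.spatial.transform import Rotation as Ro
def snap(n,f,crop=None,s=1):
    d=arm.snapshot(n); im=d["image"][:,:,::-1].copy()
    np.savez(f"{f}.npz",**{k:d[k] for k in("K","distortion","R","t","image")})
    save(im,f,crop,s); return d
def save(im,f,crop=None,s=1):
    if crop: x0,y0,x1,y1=crop; im=im[y0:y1,x0:x1]
    cv2.imwrite(f"pics/{f}.png",cv2.resize(im,None,fx=s,fy=s,interpolation=cv2.INTER_CUBIC))
def ray(d,uv,z):
    p=cv2.undistortPoints(np.array([[uv]],float),np.array(d["K"]),np.array(d["distortion"]))[0,0]
    R=np.array(d["R"]);t=np.array(d["t"]).ravel();c=-R.T@t;v=R.T@np.array([p[0],p[1],1])
    return c+v*(z-c[2])/v[2]
def proj(d,X):
    R=np.array(d["R"]);return cv2.projectPoints(np.array(X,float).reshape(-1,3),cv2.Rodrigues(R)[0],np.array(d["t"],float).reshape(3,1),np.array(d["K"]),np.array(d["distortion"]))[0][:,0]
def st():
    s=arm.sense(); print(s["time_s"],np.round(s["q"],3),np.round(s["tool_pos"],1),np.round(s["force"],1),np.round(s["moment"],2),s["width"]); print(np.round(Ro.from_rotvec(s["eef_rot"]).as_matrix(),3)); return s
E
python3 - <<'E'
from h import *
st()
for n in("scene","top"):
    d=snap(n,n+"0",None,1.25); print(n,np.round(-np.array(d["R"]).T@np.array(d["t"]).ravel()))
E
```

```text
0.0 [ 1.206  0.092  1.232  0.     1.82  -0.057] [181.7 571.5 230.2] [1.1 0.3 0.3] [-0.01 -0.    0.04] 85.52242494244507
[[ 0.303 -0.001 -0.953]
 [ 0.953 -0.002  0.303]
 [-0.002 -1.     0.   ]]
scene [1237.  667.  901.]
top [ 450.  -24. 1181.]
```

View pics/top0.png

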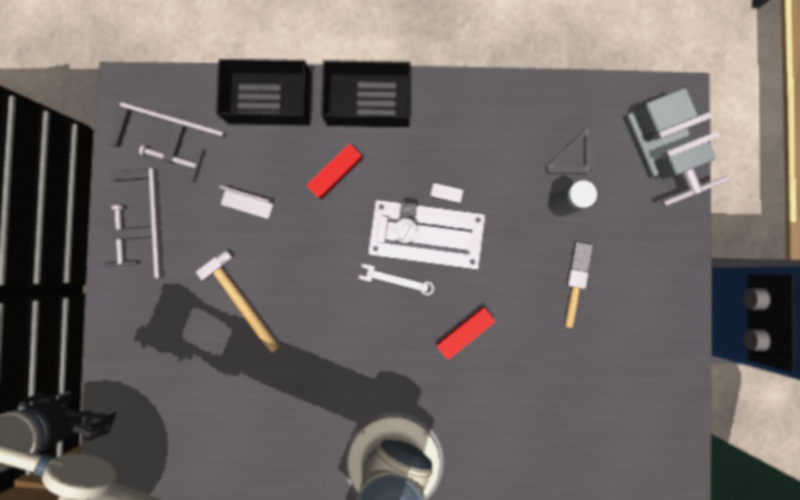

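View pics/scene0.png

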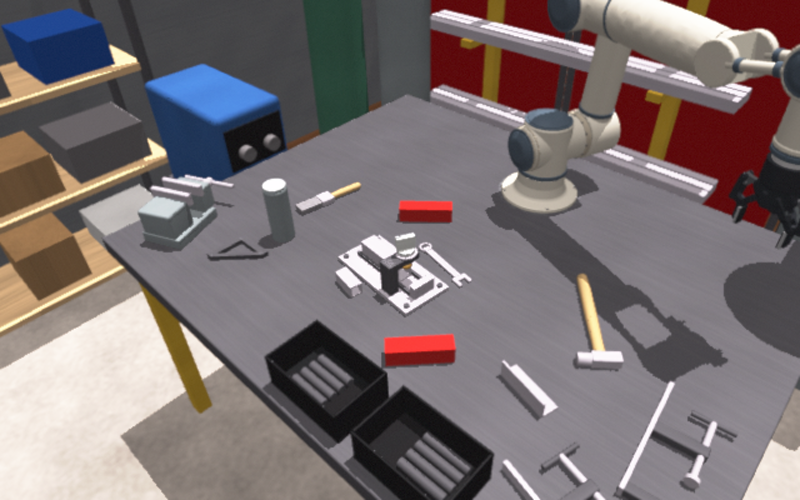

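```bash
python3 - <<'E'
from h import *
d=np.load("top0.npz"); save(d["image"][:,:,::-1],"c1",(285,140,405,230),6.6)
d=np.load("scene0.npz"); save(d["image"][:,:,::-1],"c2",(255,175,385,260),6)
E
```

```text
(no output)
```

View pics/c1.png

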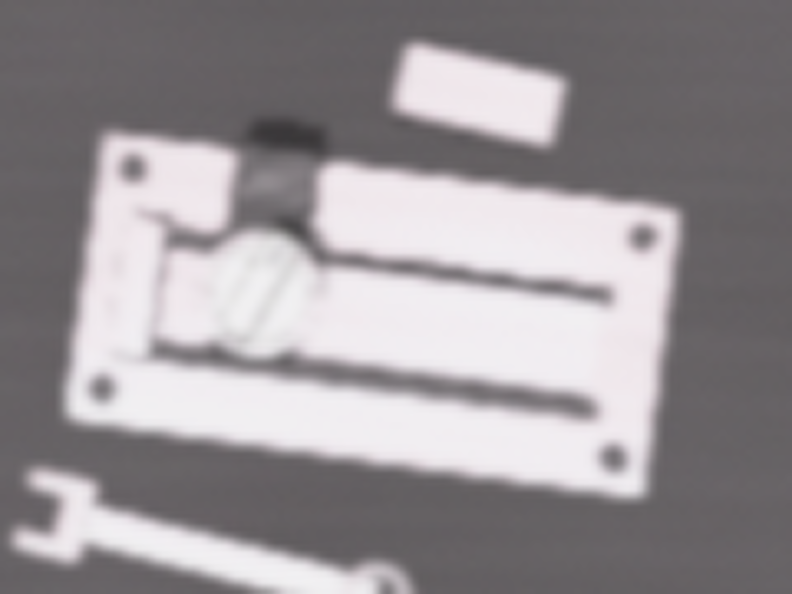

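View pics/c2.png

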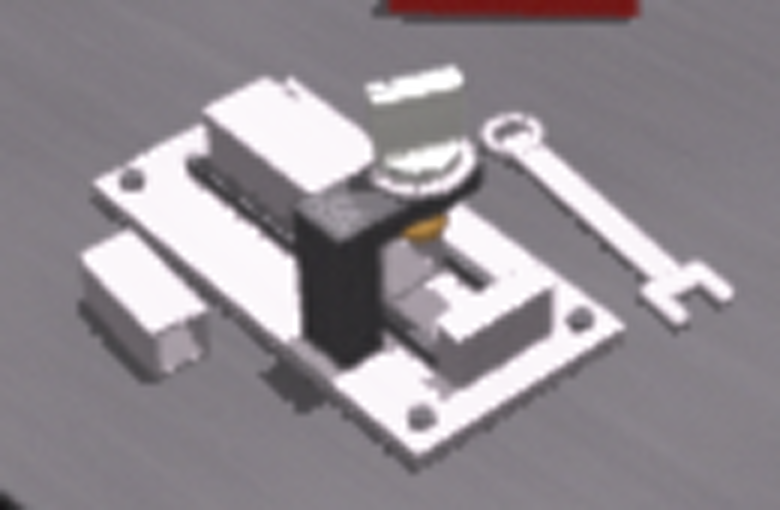

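```bash
cat >> h.py <<'E'
def fix():
    d=np.load("top0.npz"); F=np.array([[65,105],[65,-155],[-65,-155],[-65,105]],float)
    P=np.array([ray(d,((u+.5)/6.6+285-.5,(v+.5)/6.6+140-.5),12)[:2] for u,v in[(103,132),(681,210),(645,495),(67,418)]])
    A=F-F.mean(0);B=P-P.mean(0);th=np.arctan2((A[:,0]*B[:,1]-A[:,1]*B[:,0]).sum(),(A*B).sum())
    c,s=np.cos(th),np.sin(th);R=np.array([[c,-s],[s,c]]);o=P.mean(0)-R@F.mean(0)
    return o,th,R,P-(F@R.T+o)
def W(x,y,z):
    o,th,R,_=fix(); return np.r_[R@[x,y]+o,z]
E
python3 - <<'E'
from h import *
o,th,R,e=fix();print(o,th,np.round(e,1))
d=np.load("top0.npz");s=np.load("scene0.npz")
print("knob",W(0,25,131),"tube end range",W(0,-100,30),W(0,-125,30))
# scene checks in c2 px
c=lambda X:np.round((proj(s,X)-[255,175]+.5)*6)
print("stop top corners",c([W(-30,70,46),W(30,70,46),W(30,88,46)]),"base",c([W(65,105,12),W(-65,105,12),W(65,-155,12)]))
for v in [(205,110),(265,80)]:
    p=ray(s,(v[0]/6+255-.5,v[1]/6+175-.5),52); print("tube corner fix", R.T@(p[:2]-o))
p=ray(d,(265/6.6+284.5,298/6.6+139.5),143);print(p)
E
```

```text
[539.98984474 -43.56519612] -0.1117186458891843 [[ 0.1  1.1]
 [-0.9 -0.3]
 [ 0.4 -0.5]
 [ 0.4 -0.3]]
knob [542.77700465 -18.72104712 131.        ] tube end range [ 528.8412051  -142.94179213   30.        ] [ 526.05404519 -167.78594113   30.        ]
stop top corners [[523. 265.]
 [427. 322.]
 [452. 342.]] base [[420. 451.]
 [626. 321.]
 [ 93. 180.]]
tube corner fix [  15.41599158 -120.04352276]
tube corner fix [ -22.45278358 -119.28337101]
[532.86418645 -19.90169794 143.        ]
```

>>> apply_moves(increments=[[[-0.04,-0.02,-0.043,6.3,0.03],[-0.08,-0.04,-0.086,12.6,0.03],[-0.12,-0.06,-0.128,18.9,0.03],[-0.16,-0.07,-0.17,25.2,0.03],[-0.2,-0.07,-0.213,31.5,0.03],[-0.24,-0.07,-0.256,37.8,0.03],[-0.28,-0.07,-0.298,44.1,0.03],[-0.32,-0.07,-0.341,50.4,0.03],[-0.36,-0.07,-0.384,56.7,0.03],[-0.4,-0.07,-0.426,63,0.03]]])

```text
time_s: 1.35
tool_pos: [467.0, 59.5, 300.6]
eef_rot: [-1.569, -0.125, 0.126]
force: [0.1, -0.4, 0.5]
width: 30.0
```

```bash
python3 - <<'E'
from h import *
s=st();R=Ro.from_rotvec(s["eef_rot"]).as_matrix()
for T in([540,-60,300],):print(R.T@(np.array(T)-s["tool_pos"]), np.degrees(np.arctan2(R[1,0],R[0,0])+.1117))
E
```

```text
1.35 [ 0.056 -0.227  1.411 -0.002  1.959 -0.105] [467.   59.5 300.6] [ 0.1 -0.4  0.5] [ 0.01  0.01 -0.02] 29.97108592795404
[[ 0.987 -0.001 -0.159]
 [ 0.159 -0.002  0.987]
 [-0.001 -1.    -0.001]]
[  53.02279972    0.70514841 -129.61246402] 15.546944443185941
```

>>> apply_moves(increments=[[[0.009,0,-0.022,3,0.03],[0.018,0,-0.044,6,0.03],[0.027,0,-0.066,9,0.03],[0.036,0,-0.088,12,0.03],[0.045,0,-0.11,15.5,0.03],[0.053,0,-0.13,15.5,0.03],[0.053,0,-0.13,15.5,0.03],[0.053,0,-0.13,15.5,0.03],[0.053,0,-0.13,15.5,0.03],[0.053,0,-0.13,15.5,0.03]]])

```text
time_s: 2.6
tool_pos: [539.9, -59.8, 301.0]
eef_rot: [-1.571, 0.087, -0.086]
force: [0.9, 0.4, -0.4]
width: 30.0
```

```bash
python3 - <<'E'
from h import *
st()
d=snap("wrist","w1",None,1.25)
print(np.round(proj(d,[W(0,25,131),W(0,-120,52),W(-65,105,12),W(65,105,12),W(65,-155,12),W(-65,-155,12)])*1.25))
E
```

```text
2.6 [-0.172 -0.036  1.236 -0.002  1.942 -0.063] [539.9 -59.8 301. ] [ 0.9  0.4 -0.4] [-0.01  0.01 -0.01] 29.98003075936791
[[ 0.994 -0.     0.11 ]
 [-0.11  -0.002  0.994]
 [-0.    -1.    -0.002]]
[[399. 180.]
 [400. 307.]
 [338.  93.]
 [462.  93.]
 [453. 320.]
 [347. 320.]]
```

View pics/w1.png

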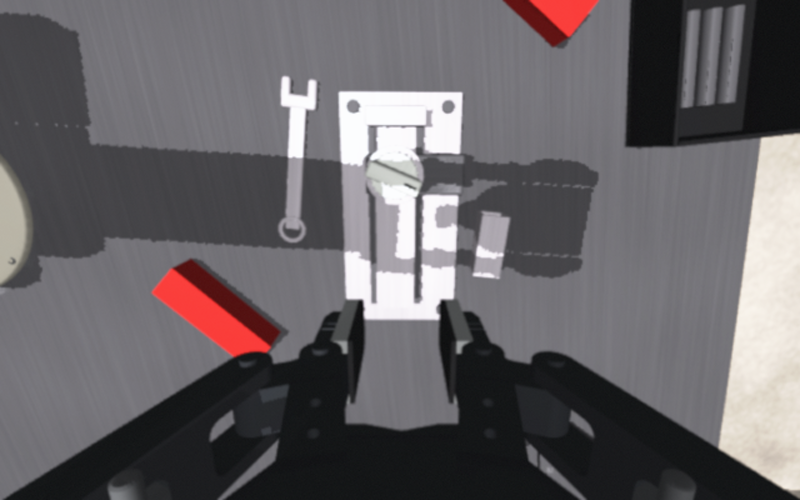

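>>> apply_moves(increments=[[[-0.0015,0.0,-0.05,0,0.03],[-0.0015,0.02,-0.1,0,0.03],[-0.0015,0.06,-0.134,0,0.03],[-0.0015,0.1,-0.134,0,0.03],[-0.0015,0.15,-0.134,0,0.03],[-0.0015,0.2,-0.134,0,0.03],[-0.0015,0.24,-0.134,0,0.03],[-0.0015,0.26,-0.134,0,0.03],[-0.0015,0.271,-0.134,0,0.03],[-0.0015,0.271,-0.134,0,0.03]]])

```text
time_s: 3.9
tool_pos: [524.0, -193.4, 30.8]
eef_rot: [-1.571, 0.086, -0.087]
force: [0.3, 0.5, 0.6]
width: 30.3
```

```bash
python3 - <<'E'
from h import *
s=st();o,th,R,_=fix();print(R.T@(s["tool_pos"][:2]-o))
d=snap("scene","s2",(250,160,390,260),5)
print((proj(d,[W(-30,70,46),s["tool_pos"]])-[250,160])*5)
E
```

```text
3.9 [-0.414  0.034  1.647 -0.002  1.459 -0.304] [ 524.  -193.4   30.8] [0.3 0.5 0.6] [ 0.02  0.   -0.  ] 30.326742232004097
[[ 0.994  0.     0.11 ]
 [-0.11  -0.002  0.994]
 [ 0.    -1.    -0.002]]
[   0.77486698 -150.69406805]
[[458.23479452 293.23017207]
 [185.23105564 158.42431366]]
```

View pics/s2.png

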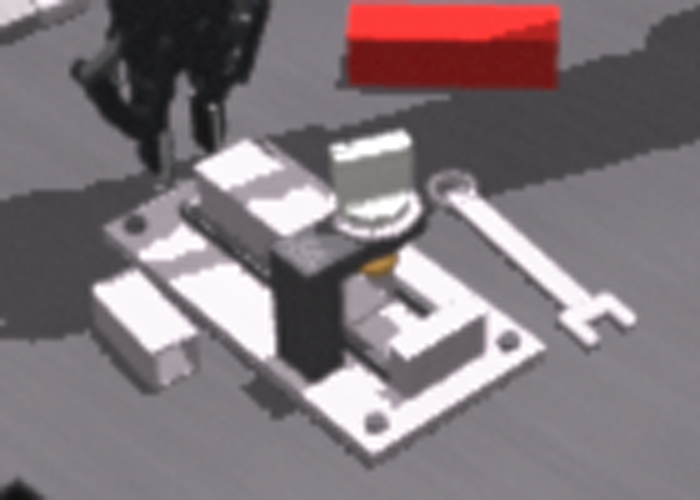

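>>> apply_moves(increments=[[[-0.0008,0,0.006,0,0.03],[-0.0008,0,0.012,0,0.03],[-0.0008,0,0.016,0,0.03],[-0.0008,0,0.02,0,0.03],[-0.0008,0,0.025,0,0.03],[-0.0008,0,0.03,0,0.03],[-0.0008,0,0.035,0,0.03],[-0.0008,0,0.04,0,0.03],[-0.0008,0,0.045,0,0.03],[-0.0008,0,0.05,0,0.03]]])

```text
time_s: 5.2
tool_pos: [529.2, -143.6, 31.7]
eef_rot: [-1.572, 0.085, -0.088]
force: [0.1, -3.5, 0.7]
width: 30.0
```

>>> apply_moves(increments=[[[0,0,0.001,0,0.03],[0,0,0.002,0,0.03],[0,0,0.003,0,0.03],[0,0,0.004,0,0.03],[0,0,0.005,0,0.03],[0,0,0.006,0,0.03],[0,0,0.007,0,0.03],[0,0,0.008,0,0.03],[0,0,0.009,0,0.03],[0,0,0.01,0,0.03]]])

```text
time_s: 6.45
tool_pos: [530.3, -133.7, 31.6]
eef_rot: [-1.572, 0.085, -0.088]
force: [-1.1, -3.0, 0.8]
width: 29.9
```

>>> apply_moves(increments=[[[0,0,0.001,0,0.03],[0,0,0.002,0,0.03],[0,0,0.003,0,0.03],[0,0,0.004,0,0.03],[0,0,0.005,0,0.03],[0,0,0.0055,0,0.03],[0,0,0.006,0,0.03],[0,0,0.0065,0,0.03],[0,0,0.007,0,0.03],[0,0,0.0075,0,0.03]]])

```text
time_s: 7.7
tool_pos: [531.1, -126.2, 31.7]
eef_rot: [-1.572, 0.085, -0.088]
force: [-0.8, -4.2, 2.5]
width: 30.2
```

>>> apply_moves(increments=[[[0,0,0.0005,0,0.03],[0,0,0.001,0,0.03],[0,0,0.0015,0,0.03],[0,0,0.002,0,0.03],[0,0,0.0025,0,0.03],[0,0,0.003,0,0.03],[0,0,0.0035,0,0.03],[0,0,0.004,0,0.03],[0,0,0.0045,0,0.03],[0,0,0.005,0,0.03]]])

```text
time_s: 8.95
tool_pos: [531.6, -121.8, 31.6]
eef_rot: [-1.573, 0.085, -0.088]
force: [-2.5, -7.5, 1.2]
width: 29.8
```

>>> apply_moves(increments=[[[0,0,0.0005,0,0.03],[0,0,0.0005,0,0.03],[0,0,0.001,0,0.03],[0,0,0.001,0,0.03],[0,0,0.0015,0,0.03],[0,0,0.0015,0,0.03],[0,0,0.002,0,0.03],[0,0,0.002,0,0.03],[0,0,0.002,0,0.03],[0,0,0.002,0,0.03]]])

```text
time_s: 10.2
tool_pos: [531.6, -121.7, 31.7]
eef_rot: [-1.576, 0.086, -0.089]
force: [-1.6, -10.5, 1.6]
width: 29.9
```

```bash
python3 - <<'E'
from h import *
s=st();o,th,R,_=fix();print(R.T@(s["tool_pos"][:2]-o))
d=snap("scene","s3",(295,195,375,250),10)
print((proj(d,[W(-20,70,52),W(20,70,52),W(20,70,46),W(-20,70,46)])-[294.5,194.5])*10)
E
```

```text
10.2 [-0.283 -0.003  1.684 -0.007  1.458 -0.172] [ 531.6 -121.7   31.7] [ -1.6 -10.5   1.6] [-1.62  0.23  0.19] 29.85555328502689
[[ 0.994  0.001  0.111]
 [-0.111 -0.007  0.994]
 [ 0.002 -1.    -0.007]]
[  0.36484113 -78.54329772]
[[445.16484947 241.30996699]
 [337.86292979 305.23320438]
 [338.26458267 321.12947031]
 [445.24478962 257.14752939]]
```

View pics/s3.png

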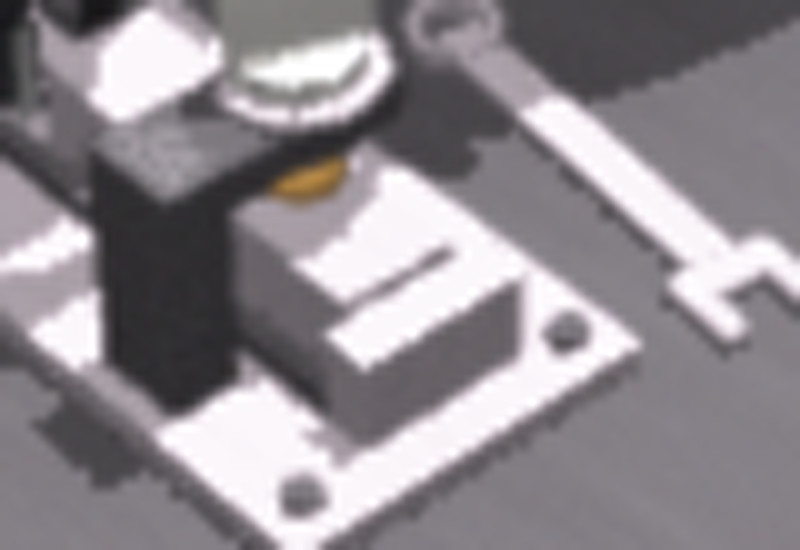

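>>> apply_moves(increments=[[[0,0,-0.01,0,0.03],[0,0,-0.025,0,0.03],[0,-0.02,-0.03,0,0.03],[0,-0.06,-0.03,0,0.03],[0,-0.11,-0.03,0,0.05],[0,-0.16,-0.01,0,0.05],[0,-0.185,0.02,0,0.05],[0,-0.185,0.043,0,0.05],[0,-0.185,0.043,0,0.05],[0,-0.185,0.043,0,0.05]]])

```text
time_s: 11.5
tool_pos: [536.0, -78.0, 216.8]
eef_rot: [-1.576, 0.086, -0.089]
force: [-1.5, 0.3, -0.5]
width: 50.4
```

```bash
python3 - <<'E'
from h import *
s=st();o,th,R,_=fix();print(R.T@(s["tool_pos"][:2]-o))
d=snap("wrist","w3"); p=proj(d,[W(0,25,143),W(22,25,143)]); print(p)
c=[int(max(0,p[0,0]-80)),int(max(0,p[0,1]-60))];print(c)
save(d["image"][:,:,::-1],"w3",(c[0],c[1],c[0]+160,c[1]+120),5)
E
```

```text
11.5 [-0.203 -0.071  1.419 -0.007  1.79  -0.094] [536.  -78.  216.8] [-1.5  0.3 -0.5] [-0.01 -0.08  0.02] 50.445991122011705
[[ 0.994  0.001  0.111]
 [-0.111 -0.007  0.994]
 [ 0.002 -1.    -0.007]]
[ -0.15315519 -34.6466717 ]
[[320.99516389 127.75073619]
 [353.1539706  127.79313547]]
[240, 67]
```

View pics/w3.png

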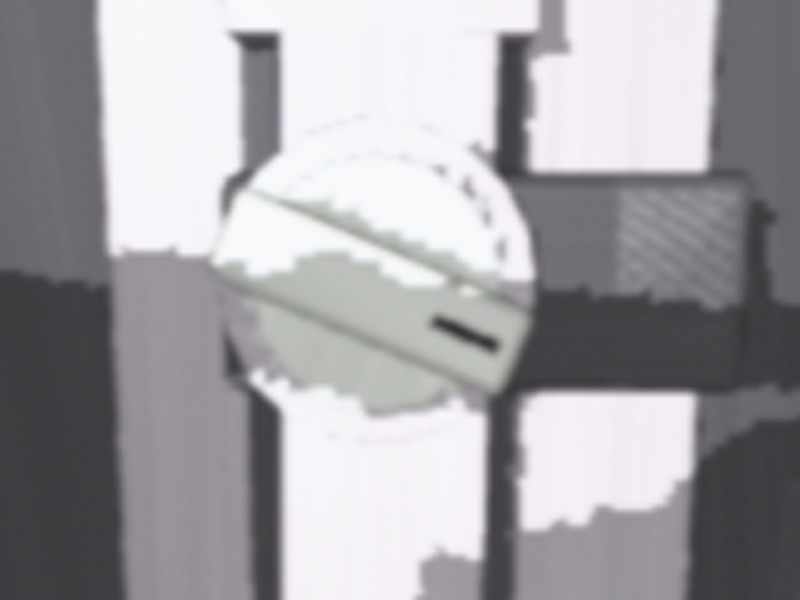

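```bash
python3 - <<'E'
from h import *
d=np.load("w3.npz")
c=lambda X:np.round((proj(d,X)-[239.5,66.5])*5)
print("base left/right edge near y=60",c([W(-65,60,12),W(65,60,12)]),"stop lower top corners",c([W(-30,70,46),W(30,70,46)]))
print("post top corners",c([W(62,7,95),W(62,43,95)]),"tube edges y=60",c([W(-20,60,52),W(20,60,52)]))
print("tube y=-20",c([W(-20,-10,52),W(20,-10,52)]), "collar L R T B",c([W(-26,25,99.5),W(26,25,99.5),W(0,51,99.5),W(0,-1,99.5)]))
o,th,R,_=fix()
for v in[(243,187),(535,310),(212,270),(500,395)]: print(R.T@(ray(d,(v[0]/5+239.5,v[1]/5+66.5),143)[:2]-o))
t=np.load("top0.npz");save(t["image"][:,:,::-1],"c3",(312,155,342,200),13)
print("top",(proj(t,[W(0,25,143),W(62,7,95),W(62,43,95),W(0,51,99.5),W(0,-1,99.5),W(26,25,99.5),W(-26,25,99.5)])-[284.5,139.5])*6.6)
E
```

```text
base left/right edge near y=60 [[101. 112.]
 [712. 113.]] stop lower top corners [[249.  42.]
 [565.  43.]]
post top corners [[771. 404.]
 [785. 182.]] tube edges y=60 [[300.  95.]
 [513.  95.]]
tube y=-20 [[306. 468.]
 [507. 468.]] collar L R T B [[248. 295.]
 [565. 296.]
 [407. 128.]
 [407. 454.]]
[-22.06542358  40.56333246]
[17.45731669 24.52169525]
[-26.57581861  29.78578713]
[12.86222748 13.01069425]
top [[262.55036987 273.07900799]
 [325.34334296 142.0278308 ]
 [239.76059308 130.7577822 ]
 [200.66599301 274.19086444]
 [325.09510602 290.67804811]
 [271.14730832 220.45212195]
 [254.55421567 344.53831681]]
```

>>> apply_moves(increments=[[[-0.001,0,0.01,-9,0.05],[-0.002,0,0.02,-18,0.05],[-0.003,0,0.03,-27,0.05],[-0.004,0,0.04,-36,0.05],[-0.0044,0,0.05,-45,0.05],[-0.0044,0,0.062,-54,0.05],[-0.0044,0,0.062,-63,0.05],[-0.0044,0,0.062,-67.4,0.05],[-0.0044,0,0.062,-67.4,0.05],[-0.0044,0,0.062,-67.4,0.05]]])

```text
time_s: 12.8
tool_pos: [538.3, -16.6, 215.8]
eef_rot: [-1.414, -0.825, 0.831]
force: [0.9, -0.2, 0.6]
width: 50.1
```

```bash
python3 - <<'E'
from h import *
s=st();o,th,R,_=fix();print(R.T@(s["tool_pos"][:2]-o));T=W(-4.6,27,113);M=Ro.from_rotvec(s["eef_rot"]).as_matrix()
print(M.T@(T-s["tool_pos"]),np.degrees(np.arctan2(M[1,0],M[0,0])-th))
E
```

```text
12.8 [-0.089 -0.078  1.427 -0.008  1.791 -1.154] [538.3 -16.6 215.8] [ 0.9 -0.2  0.6] [ 0.01 -0.   -0.  ] 50.07499757870729
[[ 0.487  0.    -0.874]
 [ 0.874 -0.007  0.487]
 [-0.006 -1.    -0.004]]
[-4.64548087 26.56696267]
[  1.05942104 102.80347336   0.53549939] 67.27602788569111
```

>>> apply_moves(increments=[[[0.001,0.03,0.0005,0,0.05],[0.001,0.06,0.0005,0,0.05],[0.001,0.08,0.0005,0,0.05],[0.001,0.09,0.0005,0,0.05],[0.001,0.098,0.0005,0,0.05],[0.001,0.102,0.0005,0,0.05],[0.001,0.1025,0.0005,0,0.05],[0.001,0.1025,0.0005,0,0.03],[0.001,0.1025,0.0005,0,0.02],[0.001,0.1025,0.0005,0,0.016]]])

```text
time_s: 14.05
tool_pos: [538.5, -16.3, 113.6]
eef_rot: [-1.415, -0.826, 0.83]
force: [-0.9, 0.7, 0.4]
width: 16.0
```

>>> apply_moves(increments=[[[0,0,0,0,0.014],[0,0,0,0,0.01],[0,0,0,0,0.005],[0,0,0,0,0.005],[0,0,0,0,0.005],[0,0,0,0,0.005],[0,0,0,0,0.005],[0,0,0,0,0.005],[0,0,0,0,0.005],[0,0,0,0,0.005]]])

```text
time_s: 15.3
tool_pos: [538.6, -16.3, 113.8]
eef_rot: [-1.415, -0.826, 0.83]
force: [-2.4, -0.8, 5.1]
width: 12.0
```

```bash
python3 - <<'E'
from h import *
s=st();o,th,R,_=fix();print(R.T@(s["tool_pos"][:2]-o))
E
```

```text
15.3 [-0.089 -0.066  1.597 -0.007  1.609 -1.152] [538.6 -16.3 113.8] [-2.4 -0.8  5.1] [-0.17  0.43  0.09] 11.985549565276685
[[ 0.487  0.001 -0.874]
 [ 0.874 -0.008  0.487]
 [-0.006 -1.    -0.005]]
[-4.42016239 26.89233782]
```

>>> apply_moves(increments=[[[0,0,0,4.5,0.005],[0,0,0,9,0.005],[0,0,0,13.5,0.005],[0,0,0,18,0.005],[0,0,0,22.5,0.005],[0,0,0,27,0.005],[0,0,0,31.5,0.005],[0,0,0,36,0.005],[0,0,0,40.5,0.005],[0,0,0,45,0.005]]])

```text
time_s: 16.55
tool_pos: [538.3, -16.6, 113.8]
eef_rot: [-1.568, -0.215, 0.216]
force: [-3.0, -1.9, 4.9]
width: 11.9
```

```bash
cat >> h.py <<'E'
def ks():
    s=arm.sense();o,th,R,_=fix();M=Ro.from_rotvec(s["eef_rot"]).as_matrix()
    print(s["time_s"],"fix",np.round(R.T@(s["tool_pos"][:2]-o),1),"z",round(s["tool_pos"][2],1),"cw deg",round(67.3-np.degrees(np.arctan2(M[1,0],M[0,0])-th),1),"F",np.round(s["force"],1),"M",np.round(s["moment"],3),"w",round(s["width"],1),"q6",round(s["q"][5],3),"tau6",round(s["joint_torque"][5],3))
E
python3 -c "
from h import *
ks()"
```

```text
16.55 fix [-4.7 26.6] z 113.8 cw deg 45.2 F [-3.  -1.9  4.9] M [-0.318  0.634  0.147] w 11.9 q6 -0.364 tau6 -0.671
```

>>> apply_moves(increments=[[[0,0,0,2,0.005],[0,0,0,4,0.005],[0,0,0,6,0.005],[0,0,0,8,0.005],[0,0,0,10,0.005],[0,0,0,12,0.005],[0,0,0,14,0.005],[0,0,0,16,0.005],[0,0,0,18,0.005],[0,0,0,20,0.005]]])

```text
time_s: 17.8
tool_pos: [538.1, -16.6, 113.8]
eef_rot: [-1.578, 0.06, -0.061]
force: [-4.2, -2.2, 4.3]
width: 11.8
```

```bash
python3 -c "
from h import *
ks()"
```

```text
17.8 fix [-4.9 26.6] z 113.8 cw deg 65.3 F [-4.2 -2.2  4.3] M [-0.266  0.696  0.203] w 11.8 q6 -0.012 tau6 -0.209
```

>>> apply_moves(increments=[[[0,0,0,1,0.005],[0,0,0,2,0.005],[0,0,0,3,0.005],[0,0,0,4,0.005],[0,0,0,5,0.005],[0,0,0,6,0.005],[0,0,0,7,0.005],[0,0,0,8,0.005],[0,0,0,9,0.005],[0,0,0,10,0.005]]])

```text
time_s: 19.05
tool_pos: [538.0, -16.6, 113.8]
eef_rot: [-1.57, 0.198, -0.199]
force: [-2.8, -1.3, 5.1]
width: 12.0
```

```bash
python3 -c "
from h import *
ks()"
```

```text
19.05 fix [-5.  26.6] z 113.8 cw deg 75.4 F [-2.8 -1.3  5.1] M [-0.241  0.732  0.162] w 12.0 q6 0.163 tau6 -0.025
```

>>> apply_moves(increments=[[[0,0,0,1.5,0.005],[0,0,0,3,0.005],[0,0,0,4.5,0.005],[0,0,0,6,0.005],[0,0,0,7.5,0.005],[0,0,0,9,0.005],[0,0,0,10.5,0.005],[0,0,0,12,0.005],[0,0,0,13.5,0.005],[0,0,0,15,0.005]]])

```text
time_s: 20.3
tool_pos: [537.8, -16.5, 113.8]
eef_rot: [-1.541, 0.404, -0.406]
force: [-4.1, -1.9, 4.5]
width: 12.0
```

```bash
python3 -c "
from h import *
ks()"
```

```text
20.3 fix [-5.2 26.6] z 113.8 cw deg 90.5 F [-4.1 -1.9  4.5] M [-0.164  0.801  0.118] w 12.0 q6 0.427 tau6 -0.118
```

>>> apply_moves(increments=[[[0,0,0,1.5,0.005],[0,0,0,3,0.005],[0,0,0,4.5,0.005],[0,0,0,6,0.005],[0,0,0,7.5,0.005],[0,0,0,9,0.005],[0,0,0,10.5,0.005],[0,0,0,12,0.005],[0,0,0,13.5,0.005],[0,0,0,15,0.005]]])

```text
time_s: 21.55
tool_pos: [537.7, -16.4, 113.8]
eef_rot: [-1.491, 0.609, -0.611]
force: [-3.9, -1.1, 5.4]
width: 12.1
```

```bash
python3 -c "
from h import *
ks()"
```

```text
21.55 fix [-5.3 26.7] z 113.8 cw deg 105.6 F [-3.9 -1.1  5.4] M [-0.114  0.807  0.18 ] w 12.1 q6 0.69 tau6 -0.118
```

>>> apply_moves(increments=[[[0,0,0,1.5,0.005],[0,0,0,3,0.005],[0,0,0,4.5,0.005],[0,0,0,6,0.005],[0,0,0,7.5,0.005],[0,0,0,9,0.005],[0,0,0,10.5,0.005],[0,0,0,12,0.005],[0,0,0,13.5,0.005],[0,0,0,15,0.005]]])

```text
time_s: 22.8
tool_pos: [537.6, -16.3, 113.8]
eef_rot: [-1.421, 0.811, -0.815]
force: [-4.0, -0.8, 5.9]
width: 11.9
```

```bash
python3 -c "
from h import *
ks()"
```

```text
22.8 fix [-5.4 26.8] z 113.8 cw deg 120.6 F [-4.  -0.8  5.9] M [-0.152  0.715  0.22 ] w 11.9 q6 0.954 tau6 -0.069
```

>>> apply_moves(increments=[[[0,0,0,1,0.005],[0,0,0,2,0.005],[0,0,0,3,0.005],[0,0,0,4,0.005],[0,0,0,5,0.005],[0,0,0,6,0.005],[0,0,0,7,0.005],[0,0,0,8,0.005],[0,0,0,9,0.005],[0,0,0,10,0.005]]])

```text
time_s: 24.05
tool_pos: [537.6, -16.2, 113.8]
eef_rot: [-1.363, 0.944, -0.949]
force: [-3.6, -2.1, 4.7]
width: 11.9
```

```bash
python3 -c "
from h import *
ks()"
```

```text
24.05 fix [-5.5 26.9] z 113.8 cw deg 130.7 F [-3.6 -2.1  4.7] M [-0.211  0.694  0.285] w 11.9 q6 1.129 tau6 0.132
```

>>> apply_moves(increments=[[[0,0,0,1,0.005],[0,0,0,2,0.005],[0,0,0,3,0.005],[0,0,0,4,0.005],[0,0,0,5,0.005],[0,0,0,6,0.005],[0,0,0,7,0.005],[0,0,0,8,0.005],[0,0,0,9,0.005],[0,0,0,10,0.005]]])

```text
time_s: 25.3
tool_pos: [537.5, -16.1, 113.8]
eef_rot: [-1.295, 1.076, -1.081]
force: [-3.8, -0.5, 5.6]
width: 11.8
```

```bash
python3 -c "
from h import *
ks()"
```

```text
25.3 fix [-5.5 27. ] z 113.8 cw deg 140.7 F [-3.8 -0.5  5.6] M [-0.127  0.616  0.372] w 11.8 q6 1.305 tau6 0.222
```

>>> apply_moves(increments=[[[0,0,0,0.6,0.005],[0,0,0,1.2,0.005],[0,0,0,1.8,0.005],[0,0,0,2.4,0.005],[0,0,0,3,0.005],[0,0,0,3.6,0.005],[0,0,0,4.2,0.005],[0,0,0,4.8,0.005],[0,0,0,5.4,0.005],[0,0,0,6,0.005]]])

```text
time_s: 26.55
tool_pos: [537.5, -16.1, 113.8]
eef_rot: [-1.249, 1.154, -1.16]
force: [-3.3, -1.4, 5.2]
width: 11.9
```

```bash
python3 -c "
from h import *
ks()"
```

```text
26.55 fix [-5.5 27. ] z 113.8 cw deg 146.8 F [-3.3 -1.4  5.2] M [-0.13   0.65   0.467] w 11.9 q6 1.41 tau6 0.35
```

>>> apply_moves(increments=[[[0,0,0,0.6,0.005],[0,0,0,1.2,0.005],[0,0,0,1.8,0.005],[0,0,0,2.4,0.005],[0,0,0,3,0.005],[0,0,0,3.6,0.005],[0,0,0,4.2,0.005],[0,0,0,4.8,0.005],[0,0,0,5.4,0.005],[0,0,0,6,0.005]]])

```text
time_s: 27.8
tool_pos: [537.5, -16.1, 113.8]
eef_rot: [-1.2, 1.231, -1.238]
force: [-3.8, -0.6, 5.1]
width: 11.8
```

```bash
python3 -c "
from h import *
ks()"
```

```text
27.8 fix [-5.5 27.1] z 113.8 cw deg 152.8 F [-3.8 -0.6  5.1] M [-0.1    0.684  0.507] w 11.8 q6 1.515 tau6 0.4
```

>>> apply_moves(increments=[[[0,0,0,0.6,0.005],[0,0,0,1.2,0.005],[0,0,0,1.8,0.005],[0,0,0,2.4,0.005],[0,0,0,3,0.005],[0,0,0,3.6,0.005],[0,0,0,4.2,0.005],[0,0,0,4.8,0.005],[0,0,0,5.4,0.005],[0,0,0,6,0.005]]])

```text
time_s: 29.05
tool_pos: [537.5, -16.0, 113.8]
eef_rot: [-1.147, 1.308, -1.315]
force: [-4.0, -2.3, 4.2]
width: 12.3
```

```bash
python3 -c "
from h import *
ks()
d=snap('wrist','w4');save(d['image'][:,:,::-1],'w4',(220,20,420,170),4)"
```

```text
29.05 fix [-5.6 27.1] z 113.8 cw deg 158.8 F [-4.  -2.3  4.2] M [-0.176  0.67   0.607] w 12.3 q6 1.62 tau6 0.447
```

View pics/w4.png

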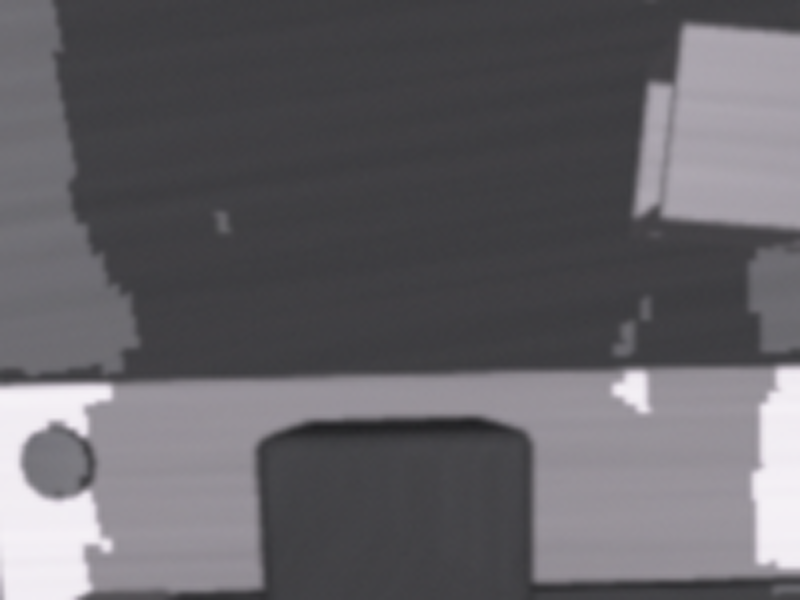

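```bash
python3 -c "
from h import *
d=np.load('w4.npz');p=proj(d,[W(-4.6,27,143),W(-4.6,27,99.5)]);print(p)
u,v=p.mean(0).astype(int);y0=min(v-60,280);save(d['image'][:,:,::-1],'w5',(u-80,y0,u+80,y0+120),5)"
```

```text
[[320.85538335 284.30483688]
 [320.30773808 242.87758455]]
```

View pics/w5.png

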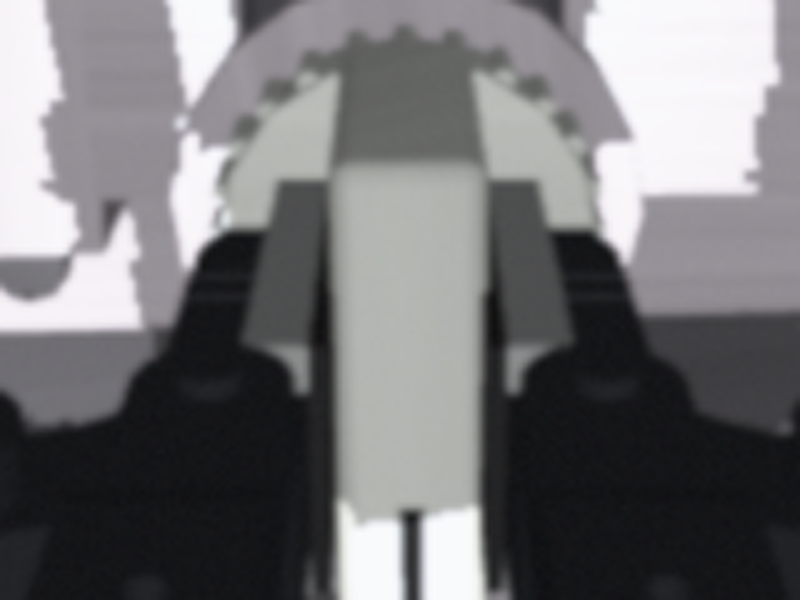

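>>> apply_moves(increments=[[[0,0,0,0.6,0.005],[0,0,0,1.2,0.005],[0,0,0,1.8,0.005],[0,0,0,2.4,0.005],[0,0,0,3,0.005],[0,0,0,3.6,0.005],[0,0,0,4.2,0.005],[0,0,0,4.8,0.005],[0,0,0,5.4,0.005],[0,0,0,6,0.005]]])

```text
time_s: 30.35
tool_pos: [537.4, -15.9, 113.8]
eef_rot: [-1.09, 1.384, -1.392]
force: [-3.7, -1.9, 4.6]
width: 12.0
```

```bash
python3 -c "
from h import *
ks()"
```

```text
30.35 fix [-5.6 27.2] z 113.8 cw deg 164.9 F [-3.7 -1.9  4.6] M [-0.135  0.638  0.525] w 12.0 q6 1.726 tau6 0.419
```

>>> apply_moves(increments=[[[0,0,0,0.6,0.005],[0,0,0,1.2,0.005],[0,0,0,1.8,0.005],[0,0,0,2.4,0.005],[0,0,0,3,0.005],[0,0,0,3.6,0.005],[0,0,0,4.2,0.005],[0,0,0,4.8,0.005],[0,0,0,5.4,0.005],[0,0,0,6,0.005]]])

```text
time_s: 31.6
tool_pos: [537.5, -15.9, 113.8]
eef_rot: [-1.029, 1.459, -1.467]
force: [-1.8, 0.0, 4.7]
width: 12.1
```

```bash
python3 -c "
from h import *
ks()"
```

```text
31.6 fix [-5.5 27.2] z 113.8 cw deg 170.9 F [-1.8  0.   4.7] M [0.124 0.327 0.399] w 12.1 q6 1.831 tau6 0.281
```

>>> apply_moves(increments=[[[0,0,0,0.6,0.005],[0,0,0,1.2,0.005],[0,0,0,1.8,0.005],[0,0,0,2.4,0.005],[0,0,0,3,0.005],[0,0,0,3.6,0.005],[0,0,0,4.2,0.005],[0,0,0,4.8,0.005],[0,0,0,5.4,0.005],[0,0,0,6,0.005]]])

```text
time_s: 32.85
tool_pos: [537.5, -15.9, 113.8]
eef_rot: [-0.964, 1.532, -1.541]
force: [-2.9, -0.1, 5.2]
width: 12.3
```

```bash
python3 -c "
from h import *
ks()"
```

```text
32.85 fix [-5.5 27.3] z 113.8 cw deg 176.9 F [-2.9 -0.1  5.2] M [0.063 0.369 0.524] w 12.3 q6 1.937 tau6 0.43
```

>>> apply_moves(increments=[[[0,0,0,0.6,0.005],[0,0,0,1.2,0.005],[0,0,0,1.8,0.005],[0,0,0,2.4,0.005],[0,0,0,3,0.005],[0,0,0,3.6,0.005],[0,0,0,4.2,0.005],[0,0,0,4.8,0.005],[0,0,0,5.4,0.005],[0,0,0,6,0.005]]])

```text
time_s: 34.1
tool_pos: [537.5, -15.8, 113.8]
eef_rot: [-0.895, 1.605, -1.614]
force: [-1.9, 0.4, 4.8]
width: 12.2
```

```bash
python3 -c "
from h import *
ks()"
```

```text
34.1 fix [-5.6 27.3] z 113.8 cw deg 183.0 F [-1.9  0.4  4.8] M [0.185 0.392 0.52 ] w 12.2 q6 2.042 tau6 0.444
```

>>> apply_moves(increments=[[[0,0,0,0.7,0.005],[0,0,0,1.4,0.005],[0,0,0,2,0.005],[0,0,0,2.6,0.005],[0,0,0,3.2,0.005],[0,0,0,4,0.005],[0,0,0,4,0.005],[0,0,0,4,0.005],[0,0,0,4,0.005],[0,0,0,4,0.005]]])

```text
time_s: 35.35
tool_pos: [537.6, -15.7, 113.8]
eef_rot: [-0.847, 1.652, -1.662]
force: [-0.2, 1.4, 3.7]
width: 12.5
```

```bash
python3 -c "
from h import *
ks()"
```

```text
35.35 fix [-5.5 27.4] z 113.8 cw deg 187.0 F [-0.2  1.4  3.7] M [0.509 0.095 0.165] w 12.5 q6 2.112 tau6 0.201
```

>>> apply_moves(increments=[[[0,0,0,0,0.02],[0,0,0,0,0.035],[0,0,0,0,0.05],[0,0,0,0,0.05],[0,-0.03,0,0,0.05],[0,-0.06,0,0,0.05],[0,-0.103,0,0,0.05],[0,-0.103,-0.03,0,0.05],[0,-0.103,-0.062,0,0.05],[0,-0.103,-0.062,0,0.05]]])

```text
time_s: 36.6
tool_pos: [486.9, 22.3, 217.2]
eef_rot: [-0.847, 1.651, -1.661]
force: [0.5, 0.3, 1.0]
width: 49.9
```

```bash
python3 -c "
from h import *
ks()
d=snap('wrist','w6');p=proj(d,[W(-4.6,27,143),W(-4.6,27,99.5)]);print(p)
u,v=p.mean(0).astype(int);x0=u-60;y0=max(v-45,0);print(x0,y0);save(d['image'][:,:,::-1],'w6',(x0,y0,x0+120,y0+90),6.6)"
```

```text
36.6 fix [-60.1  59.5] z 217.2 cw deg 186.9 F [0.5 0.3 1. ] M [-0.01   0.028  0.038] w 49.9 q6 2.178 tau6 0.174
[[321.29886684 122.89329702]
 [320.95100765 122.15897116]]
261 77
```

View pics/w6.png

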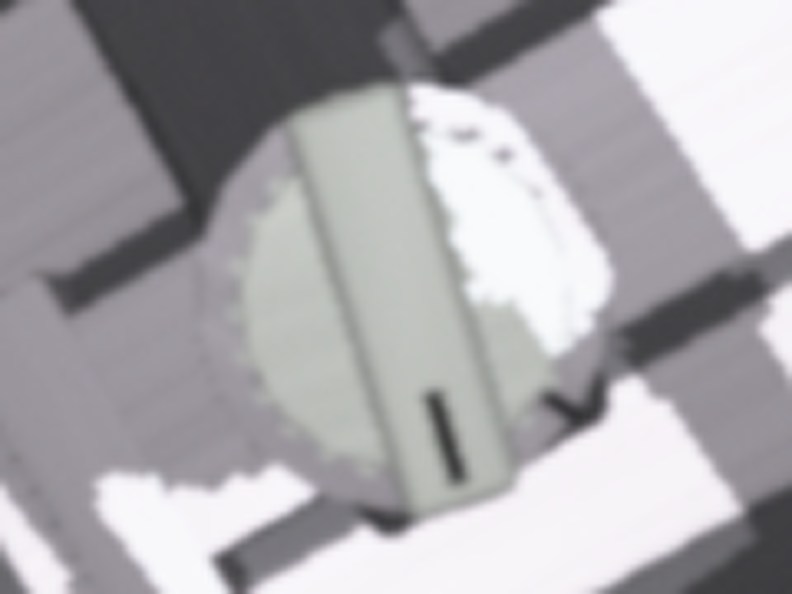

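>>> apply_moves(increments=[[[0,-0.03,-0.01,0,0.05],[0,-0.06,-0.03,0,0.05],[0,-0.09,-0.05,0,0.05],[0,-0.1,-0.07,0,0.05],[0,-0.1,-0.07,0,0.05],[0,-0.1,-0.07,0,0.05],[0,-0.1,-0.07,0,0.05],[0,-0.1,-0.07,0,0.05],[0,-0.1,-0.07,0,0.05],[0,-0.1,-0.07,0,0.05]]])

```text
time_s: 37.9
tool_pos: [431.0, 63.5, 316.7]
eef_rot: [-0.847, 1.651, -1.662]
force: [0.1, 0.3, 1.4]
width: 50.1
```

```bash
python3 -c "
from h import *
ks()
d=snap('scene','s5');a=d['image'][:,:,::-1][160:255,255:375];w=np.load('w6.npz')['image'][:,:,::-1][77:167,261:381]
f=lambda i,s:cv2.resize(i,None,fx=s,fy=s,interpolation=cv2.INTER_CUBIC)
A=f(a[35:],6);B=f(w[45:75,60:110],4);C=np.zeros((A.shape[0]+B.shape[0],A.shape[1],3),np.uint8);C[:A.shape[0]]=A;C[A.shape[0]:,:B.shape[1]]=B
cv2.imwrite('pics/f.png',C);print(C.shape)"
```

```text
37.9 fix [-120.3   94.2] z 316.7 cw deg 186.9 F [0.1 0.3 1.4] M [-0.008 -0.004  0.035] w 50.1 q6 2.27 tau6 -0.001
(480, 720, 3)
```

View pics/f.png

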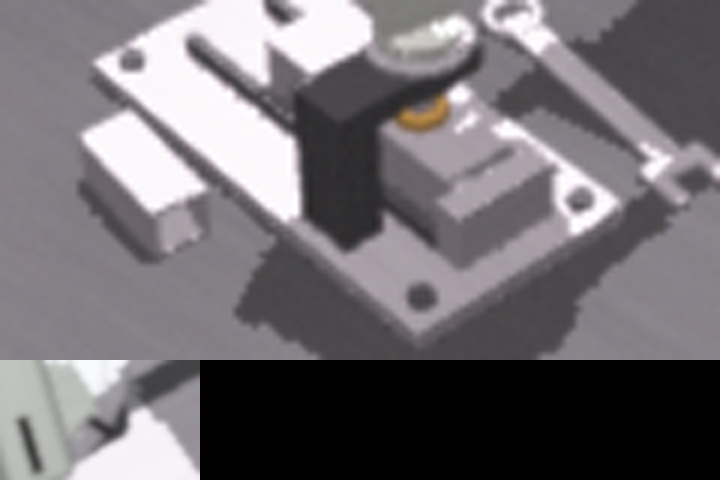

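```bash
python3 -c "
from h import *
print(arm.finish_job())"
```

```text
the job is handed in; nothing more can be done
None
```

I pushed the tube home, turned the clamp knob until it slipped, let go and handed the job in at about 38 s. It probably gave two clicks rather than one, which is the most you allowed.

- **Tube:** I pushed it about 40 mm along the channel with the fingertips. It stopped moving while the force rose from about 3 N to 10.5 N. The last picture shows its end against the stop and the brass pad down on the tube.
- **Knob:** I turned it clockwise in a single grasp, about 187° at the gripper. The pad met the tube at roughly 115–120°. With the gripper withdrawn, the knob's mark stood about 42° ahead of the scribed line on the collar. That means the knob slipped by about two clicks.
- **Checks that disagreed:**
  - The wrist torque near the slip read 0.4 to 0.6 N m, against the 0.35 N m expected, so the clicks did not show clearly in it.
  - After release the wing stood about 16° behind the gripper's final angle. The slip may therefore have been nearer 58° before I let go, which is just short of a third click at 60°.
- **Other things:** The gripper is clear of everything. I saw no sign that anything else was touched, but the last picture covered only the fixture, the offcut and the wrench.

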